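# Rock the stuck locating block out of the stretcher jig

### The arm

A 6-joint arm with a two-finger parallel gripper is mounted at the origin on the work surface. World frame = base frame: x ahead of the robot, y to its left, z up, the work surface at z = 0. Lengths are in m, angles in rad, forces in N, time in s.
With the tool pointing down it reaches from about 0.3 to 0.85 m from the base axis. Payload 4.2 kg.
Tool frame: the origin (TCP) lies at the very end of the fingers, on their centre line; the grasp point (between the pads) lies 19 mm behind it; z points along the fingers, y is the line along which they close (so a half turn about z gives the same grasp; the last joint's range is limited). The gripper opens to 91 mm and grips with 3 to 60 N. Pads are 32 mm wide; open, the fingers measure 118 mm over their backs; the gripper's body (76 mm by 178 mm) begins 60 mm behind the grasp point.
Start: joints at [-1.182, 0.32, 1.565, -0, 1.257, -0.02], TCP at [0.229, -0.528, 0.214] pointing down, gripper open.
Joint ranges: [-3.11, 3.11], [-0.84, 2.01], [0.21, 2.61], [-1.34, 4.49], [0.05, 2.63], [-2.56, 2.56]. Speed limits (rad/s): [2.57, 2.57, 3.14, 3.14, 3.14, 3.14].

### API

Orientations are given as a rotation vector (axis times angle).
In Python, from station import r, planner, vision, finish_job, read_t, read_q, read_qvel, read_effort, read_ee_pos, read_tcp_rot, read_force, read_torque, read_gripper_width, read_grip_force gives the robot as it stands. The module is installed in compiled form; this text tells all that it offers. Calls block until the motion is done:
- r.goto(position, orientation): joint-space move of the TCP to a pose.
- r.move_straight(position, frame=None, max_speed=0.15, guard=None): straight line of the TCP; frame=None keeps the orientation; max_speed is the mean speed in m/s. With guard (N) it stops when the force on the tool has changed by that much, and returns True; else False.
- r.movej(angles): joint-space move.
- r.open_gripper() and r.close(strength=None): open the fingers fully, or close them until they stop; strength is the grip in N (None keeps the last).
- r.wait(seconds).
- planner.inverse_kinematics(position, orientation): joint angles nearest the present ones, or None.
- vision.snapshot(name): name is "scene" or "top" or "wrist"; returns a dict with "frame" (384x512x3 uint8, red, green, blue), "fx", "fy", "cx", "cy" (pixels), "position" and "attitude" of the camera in the world. Camera axes: x right, y down, z forward; pixel columns grow to the right and rows downward; lengths in m; the calibration is good to about 2 mm. A picture is of the moment at which its call begins. There is no depth.
A pose or a line that the arm cannot do raises r.IKError and nothing moves.
- finish_job(): hands the job in; it is judged then, once.
Readings, each from a call of its own:
- read_t(): time.
- read_q(): joint angles.
- read_qvel(): joint speeds.
- read_effort(): joint torques, N m.
- read_ee_pos(): TCP position.
- read_tcp_rot(): TCP orientation.
- read_force(): force on the tool from outside, world axes, zero at the start.
- read_torque(): the same for the moment, N m.
- read_gripper_width(): opening from 0.0 (shut) to 1.0 (fully open).
- read_grip_force(): force on a finger pad.
Only numpy, scipy, OpenCV 4.12 (cv2) and the standard library are available. Lean on these libraries where they do the work, as an engineer would, in place of code of your own. Each camera call takes 0.05 s, during which the arm holds its last target. There are 200 camera calls.

### The job

The wooden locating block with the orange top is stuck in its pocket in the canvas-stretcher jig, hooked under two stiff brass cheeks, and no straight pull will free it. Take it by its head and rock it firmly from side to side, towards one cheek and then the other, until it has pushed both cheeks back, then draw it up out of the pocket. Finish while still holding it upright, straight above its pocket and just clear of the jig (a gap of about 2 cm under it); leave everything else on the table where it is.

Things in the scene. Friction and masses are not known exactly. Their poses are not given: they have to be found in the camera images.
- block: Loose beech block, orange top, 95 mm tall, about 90 g, upright in the jig's pocket. Origin: centre of its underside; axes as the jig's. Upwards: foot rib 10 mm wide in y (z 0-12), shoulders 30 wide in y (12-26), neck 20 wide in y (26-50), square head 28 x 28 mm (50-95). 30 mm thick in x below z 26, 28 above. It rocks on its foot rib about x, towards +y or -y. Pulled straight it rises 2.5 mm and stops.
- jig: Fixed grey-topped plate 180 (x) by 270 (y) by 12 mm, 10 mm high strips on it along its y ends. Origin: centre of its underside, z up. In the middle is the pocket: dark wooden guide walls at x = 16 to 26 and -16 to -26 mm, 24 mm above the plate, 64 mm long in y, 1 mm clear of the block; a brass cheek on the +y and on the -y side, the highest part: tops 45.6 mm above the table.
- head (a point): Middle of the block's square head (28 x 28 mm, 45 mm tall, upper 12 mm orange), the place to grip it; 72 mm above the block's underside. Axes as the block's.
- pocket (a point): Centre of the pocket's floor, on the plate's upper face (12 mm above the table), where the block's underside rests. Axes as the jig's.
- cheek_left (a joint): Slide of the jig's +y brass cheek, m: starts at 0 to 0.001, grows to at most 0.010 as it is pushed to +y, off the block. It yields to 18 N (about 8 N at the block's head) and stays where pushed, no spring. Its 5 mm thick lip, 29 to 34 mm above the plate, hooks 4.5 mm over the block's shoulder; at 0.005 or more it clears the upright block. Leaning the block 0.2 to 0.25 rad that way does it.
- cheek_right (a joint): The same for the jig's -y brass cheek, the mirror image: grows to at most 0.010 as it is pushed to -y, off the block.
- spare: Spare locating block of the same shape with a blue top, lying on its side on the jig's plate along its +y end, 30 mm high there, its blue end towards the jig's +x; leave alone. Origin: centre of the block's own underside.
- tack_tin: Round steel tin with red rim, 48 mm across, 24 mm high, on the jig's plate near its +x, -y corner; leave alone. Origin: centre of its underside.
- brush_pot: White pot 84 mm across, 110 mm tall, with brushes standing up to about 210 mm; leave alone. Origin: centre of its underside.
- solvent_tin: Metal tin 60 x 100 x 150 mm with a red cap (172 mm in all); leave alone. Origin: centre of its underside.
- paint_jar: Paint jar 66 mm across, 80 mm tall with yellow lid; leave alone. Origin: centre of its underside.
- mallet: Hammer lying on the table; leave alone. Origin: underside, in the middle of its length.
- palette_knife: Spatula-like palette knife lying on the table; leave alone. Origin: underside, in the middle of its length.

How it is judged:
On the way, in this order (a step that is already met when the one before it is completed fails the run):
1. the block, still in its pocket, is rocked over to one side (more than 0.1 rad) (angle between block's own z axis and vertical above 0.1 rad and z of block in the frame of pocket below 0.012 m), for 0.05 s.
2. both brass cheeks have been pushed back more than 3.5 mm with the block's foot still in its pocket (value of joint each of cheek_left, cheek_right above 0.0035 m and z of block in the frame of pocket below 0.012 m), for 0.05 s.
At the end, for the whole second after the job is handed in: The block is held still by the fingers, upright within 0.2 rad, its underside 3 to 45 mm above the top of the brass cheeks (36.6 to 78.6 mm above the pocket's floor), within 25 mm of straight above the pocket, touching no part of the jig (z of block in the frame of pocket between 0.0366 and 0.0786 m and horizontal distance between block and pocket below 0.025 m and angle between block's own z axis and vertical below 0.2 rad and contact force between block and jig below 0.05 N and contact force between block and the fingers above 1 N and linear speed of block below 0.02 m/s); the arm keeps its last pose, push and grip.
It fails at once if another thing on the table or jig is moved by more than 30 mm (distance of any of spare, tack_tin, brush_pot, solvent_tin, paint_jar, mallet, palette_knife from where it was at the start of the episode above 0.03 m).
It also fails if it takes over 58 s, if anything falls off the work surface, if the arm or the gripper's body presses on something with over 40 N, if the wrist force passes 120 N, or if a joint passes its speed limit or range.

## Working session

There is one attempt and no reset: what is moved stays moved. The work goes in short steps, each a Python script; the robot and the scene stay as the last script left them, time stands still between calls to the robot, and variables do not carry over. Pictures are saved under pics/ and viewed, at most 10 in all, crops included, and the job is handed in when it is done.

```bash
mkdir -p pics
python3 - <<'E'
from station import *
import cv2
for n in("scene","top"):
    s=vision.snapshot(n); cv2.imwrite(f"pics/{n}0.png",s["frame"][:,:,::-1])
    print(n,{k:v for k,v in s.items() if k!="frame"})
print(read_t(),read_tcp_rot(),read_ee_pos())
E
```

```text
scene {'fx': 371.98546378147995, 'fy': 371.98546378147995, 'cx': 256.11254914682297, 'cy': 186.98317126489027, 'position': array([1.25815419, 0.40845218, 0.78557415]), 'attitude': array([-1.30154295, -2.12284702,  1.03250423])}
top {'fx': 361.7774381186962, 'fy': 361.7774381186962, 'cx': 251.5919842974596, 'cy': 188.25148309705048, 'position': array([ 0.34588408, -0.00121095,  1.08949306]), 'attitude': array([-2.1233921 ,  2.16079364, -0.17916234])}
0.1 [-3.07465338e+00 -6.37214933e-01  5.09793452e-04] [ 0.22834323 -0.52720893  0.21319717]
```

View pics/top0.png

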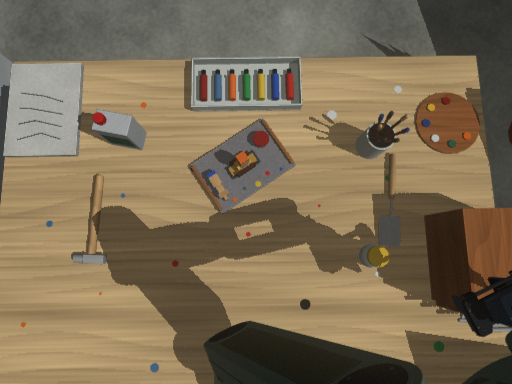

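View pics/scene0.png

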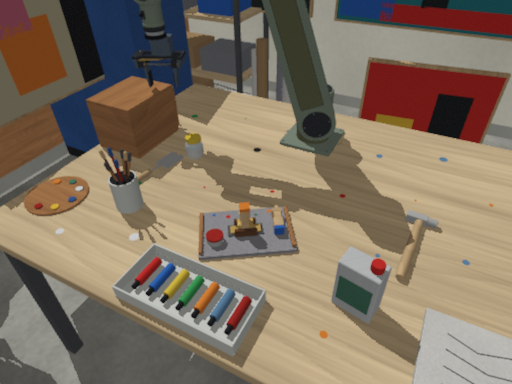

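Run:
```python
import cv2,numpy as np
a=cv2.imread("pics/top0.png")[110:220,180:305]; b=cv2.imread("pics/scene0.png")[190:270,190:305]
a=cv2.resize(a,None,fx=4.8,fy=4.8,interpolation=cv2.INTER_CUBIC)
cv2.imwrite("pics/a.png",a)
b=cv2.resize(b,None,fx=6,fy=6,interpolation=cv2.INTER_CUBIC)
cv2.imwrite("pics/b.png",b)
```

```text
(no output)
```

View pics/a.png

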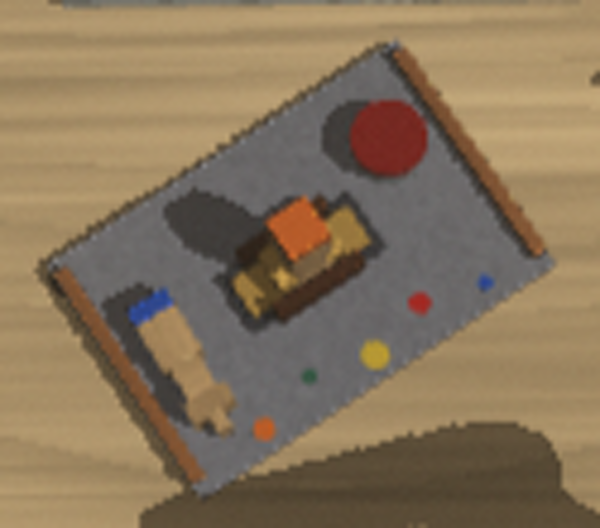

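View pics/b.png

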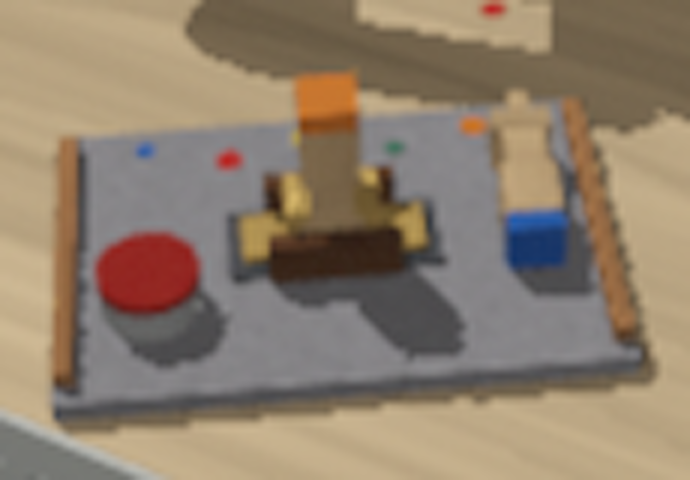

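The top view shows the plate corners (crop px) at (390,45), (42,265), (203,495) and (553,262), and the orange top at (299,229). The tin is in the upper right and the spare on the left, which gives the jig's +x as up-left in the image and +y as down-left.

```bash
cat > h.py <<'E'
from station import *
import numpy as np,cv2
from scipy.spatial.transform import Rotation as R
from scipy.optimize import least_squares
def proj(s,P):
    p=R.from_rotvec(s["attitude"]).inv().apply(np.atleast_2d(P)-s["position"])
    return np.c_[s["fx"]*p[:,0]/p[:,2]+s["cx"],s["fy"]*p[:,1]/p[:,2]+s["cy"]]
E
python3 - <<'E'
from h import *
t=vision.snapshot("top"); s=vision.snapshot("scene")
off=lambda a,k,o:(np.array(a)+.5)/k-.5+o
L=np.array([[.09,-.135,.012],[.09,.135,.012],[-.09,.135,.012],[-.09,-.135,.012]])
pt=off([[390,45],[42,265],[203,495],[553,262],[299,229]],4.8,[180,110])
ps=off([[55,405],[645,347],[575,100],[62,140]],6,[190,190])
def W(v,L): return R.from_euler('z',v[2]).apply(L)+[v[0],v[1],0]
head=[[0,0,.107]]
for name,f in {"top":lambda v:proj(t,W(v,L))-pt[:4],"scene":lambda v:proj(s,W(v,L))-ps,
 "both":lambda v:np.r_[proj(t,W(v,np.r_[L,head]))-pt,proj(s,W(v,L))-ps]}.items():
    o=least_squares(lambda v:f(v).ravel(),[.4,.02,.5],loss='soft_l1'); print(name,o.x,np.round(f(o.x),1).tolist())
v=o.x; print(proj(s,W(v,[[0,0,.107],[0,0,.095]]))*1, proj(t,W(v,head)),pt[4])
# head-only from top
o=least_squares(lambda p:(proj(t,[p[0],p[1],.107])-pt[4]).ravel(),[.4,0]);print(o.x)
print(np.array(W(v,np.array([[0,.12,.03],[.05,-.09,0]]))))
E
```

```text
top [0.59237322 0.01747761 0.58174928] [[0.5, -1.6], [0.1, 0.2], [-0.7, 1.1], [0.1, -0.2]]
scene [0.58992675 0.01814055 0.58893896] [[0.1, 0.2], [0.1, 0.6], [0.4, -1.0], [-0.6, -0.4]]
both [0.59104368 0.01762806 0.5852312 ] [[0.3, -1.3], [0.0, 0.8], [-0.6, 1.6], [0.0, 0.0], [-0.9, 0.1], [-0.4, 0.3], [-0.3, 1.0], [0.2, -0.7], [-0.9, -0.3]]
[[244.17165655 205.06193723]
 [244.3103253  208.30580493]] [[240.97433128 157.38211572]] [241.89583333 157.3125    ]
[0.59120095 0.01505677]
[[ 0.52475663  0.11765819  0.03      ]
 [ 0.68243819 -0.02977492  0.        ]]
```

```bash
cat >> h.py <<'E'
J=np.array([.5912,.0165]); YAW=.585
Rj=R.from_euler('z',YAW)
def base(flip): # tool z down, tool y along +-jig y
    return Rj*R.from_euler('x',np.pi)*R.from_euler('z',np.pi if flip else 0)
E
python3 - <<'E'
from h import *
for f in(0,1):
    b=base(f); print(f,planner.inverse_kinematics([*J,.18],b.as_rotvec()))
    for a in(.28,-.28): print(planner.inverse_kinematics([*J,.1],(Rj*R.from_euler('x',a)*Rj.inv()*b).as_rotvec()))
E
```

```text
0 [ 8.45647770e-03  3.67879074e-01  1.57965382e+00 -8.88178420e-16
  1.19405976e+00  9.94252804e-01]
[-0.11223968  0.52458261  1.5686906   0.22600612  1.23891865  0.77916245]
[ 0.15107686  0.39007985  1.80767085 -0.33943715  0.85273603  1.34979292]
1 [ 0.00845648  0.36787907  1.57965382  0.          1.19405976 -2.14733985]
[-0.11223968  0.52458261  1.5686906   0.22600612  1.23891865 -2.36243021]
[ 0.15107686  0.39007985  1.80767085 -0.33943715  0.85273603 -1.79179974]
```

Run:
```python
from h import *
b=base(0)
r.goto([*J,.20],b.as_rotvec())
s=vision.snapshot("wrist"); f=s["frame"]; cv2.imwrite("pics/w1.png",f[:,:,::-1])
h=cv2.cvtColor(f,cv2.COLOR_RGB2HSV)
m=cv2.inRange(h,(6,150,120),(16,255,255)); n,l,st,c=cv2.connectedComponentsWithStats(m)
for i in range(1,n):
    if st[i,4]>80: print(st[i],c[i])
hd=np.array([[*J,.107]]); cor=np.c_[J+Rj.apply([[x,y,0] for x,y in((14,14),(14,-14),(-14,-14),(-14,14))])[:,:2]*.001,np.full(4,.107)]
print(proj(s,hd),proj(s,cor),read_t(),s["position"],read_force())
```

```text
[335   0  21   9 120] [345.21666667   3.30833333]
[ 146  108   20  121 1016] [155.53740157 165.75492126]
[352 110  21 120 868] [361.61866359 166.80069124]
[245 178  29  30 166] [255.13855422 184.4939759 ]
[[257.25716023 195.27269869]] [[242.5728603  181.3047668 ]
 [271.89489822 181.27616642]
 [271.51162312 208.83176298]
 [243.04957792 208.85791824]] 2.5833 [0.66079656 0.06179456 0.37021548] [-0.0947834   0.03158093  0.36286395]
```

View pics/w1.png

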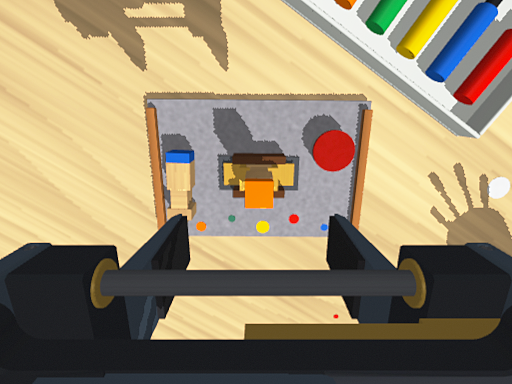

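The wrist view shows the orange head at about px (259,193), 1 to 2 px from the prediction and between the fingers; the approach is clear. I'll shift by 1 mm and grip.

```bash
sed -i 's/^J=.*/J=np.array([.5926,.0162])/' h.py
cat >> h.py <<'E'
ZG=.065
def pose(a,lift=0,off=np.zeros(3)):
    """TCP pose with block leaned by a (>0 towards +y) about its foot edge; off: initial tcp shift in world"""
    q=Rj*R.from_euler('x',-a)*Rj.inv()
    p=np.array([*J,.012])+Rj.apply([0,np.sign(a)*.005,0])
    return p+q.apply(np.array([*J,ZG])-p)+[0,0,lift]+off,(q*base(0)).as_rotvec()
def lean(a0,a1,v=.03):
    for a in np.linspace(a0,a1,max(2,int(abs(a1-a0)/.05)+1))[1:]:
        p,o=pose(a); r.move_straight(p,o,max_speed=v)
        print(round(a,3),np.round(Rj.inv().apply(read_force()),1),np.round(read_torque(),2),round(read_grip_force(),1),round(read_t(),1))
E
python3 - <<'E'
from h import *
print(r.move_straight([*J,ZG],base(0).as_rotvec(),max_speed=.08,guard=8),read_force())
r.close(40); print(read_gripper_width()*.091,read_grip_force(),Rj.inv().apply(read_force()),read_ee_pos(),read_t())
lean(0,.15)
E
```

```text
Traceback (most recent call last):
  File "h.py", line 9, in <module>
    Rj=R.from_euler('z',YAW)
                        ^^^
NameError: name 'YAW' is not defined
```

```bash
sed -i 's/^J=.*/&; YAW=.585/' h.py
python3 - <<'E'
from h import *
print(r.move_straight([*J,ZG],base(0).as_rotvec(),max_speed=.08,guard=8),read_force())
r.close(40); print(read_gripper_width()*.091,read_grip_force(),Rj.inv().apply(read_force()),read_ee_pos(),read_t())
lean(0,.15)
E
```

```text
False [ 0.34721822 -0.49094213 -0.42645977]
0.027381374915675664 39.992753863334656 [-0.23411218 -0.26242142 -0.06457045] [0.59261401 0.01618862 0.06498778] 5.4083
0.075 [-1.  -6.  -3.5] [-1.15 -0.61 -0.09] 40.0 5.7
0.15 [-0.7 -8.4 -2.8] [-1.07 -0.54 -0.17] 40.0 6.0
```

Run:
```python
from h import *
lean(.15,.27); lean(.27,0); lean(0,-.27); lean(-.27,0)
s=vision.snapshot("wrist"); cv2.imwrite("pics/w2.png",cv2.resize(s["frame"][120:240,180:340,::-1],None,fx=4,fy=4))
```

```text
0.21 [  0.7 -11.7  -6.7] [-1.25 -0.9  -0.16] 40.0 6.2
0.27 [-1.3 -9.3 -2.6] [-1.51 -0.83 -0.15] 40.0 6.5
0.216 [ 0.7 -2.7  0.8] [-0.25 -0.39 -0.  ] 40.0 6.7
0.162 [ 0.7 -1.3  0.2] [-0.08 -0.12  0.04] 40.0 7.0
0.108 [ 1.1 -1.6  0.9] [-0.23 -0.26 -0.03] 40.0 7.2
0.054 [ 0.7 -1.6  1.1] [-0.16 -0.18  0.  ] 40.0 7.5
0.0 [ 0.1 -1.2  1.1] [-0.27 -0.23  0.01] 40.0 7.7
-0.054 [ 0.8 -0.6  0.2] [-0.01 -0.28 -0.05] 40.0 8.0
-0.108 [1.2 3.9 3.7] [ 0.23 -0.   -0.1 ] 40.0 8.2
-0.162 [0.6 3.4 5.1] [ 0.4   0.15 -0.07] 40.0 8.5
-0.216 [-0.7  3.4  7.6] [ 0.49  0.35 -0.05] 40.0 8.7
-0.27 [-1.   3.9  9.7] [ 0.56  0.54 -0.08] 40.0 9.0
-0.216 [-0.1  1.  -0.8] [ 0.1  -0.03 -0.01] 40.0 9.2
-0.162 [0.2 2.6 2.1] [ 0.31  0.22 -0.01] 40.0 9.5
-0.108 [0.1 3.3 2.5] [ 0.44  0.34 -0.02] 40.0 9.7
-0.054 [0.  2.9 2.6] [0.49 0.47 0.  ] 40.0 10.0
0.0 [-1.3  2.   2.9] [0.38 0.4  0.01] 40.0 10.2
```

View pics/w2.png

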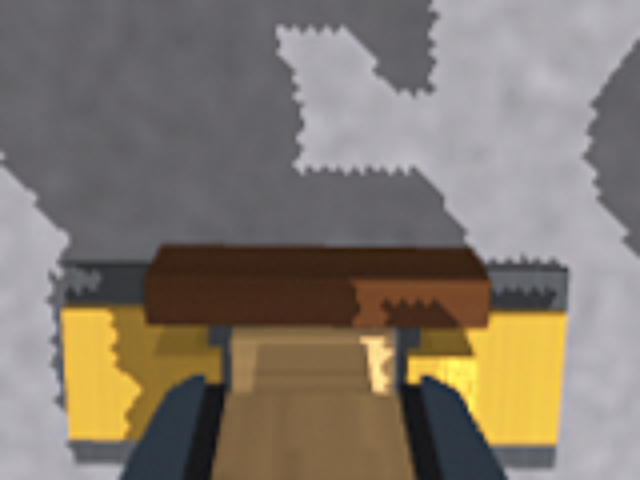

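Both cheeks now show similar gaps beside the shoulder (crop px 212–230 and 395–418), with outer ends at 62 and 567. The −y push was weaker, so I'll rock once more before drawing up with a guard.

Run:
```python
from h import *
lean(0,-.29); lean(-.29,0); lean(0,.27); lean(.27,0); 
p,o=pose(0)
print(r.move_straight(p+[0,0,.006],o,max_speed=.02,guard=12),read_ee_pos(),read_force())
s=vision.snapshot("wrist"); cv2.imwrite("pics/w3.png",cv2.resize(s["frame"][120:240,180:340,::-1],None,fx=4,fy=4))
```

```text
-0.058 [ 0.1 -0.6  1.3] [-0.1  -0.25  0.03] 40.0 10.5
-0.116 [-1.2 -1.5  0.9] [-0.28 -0.33 -0.04] 40.0 10.8
-0.174 [ 1.1 -2.2  0.3] [-0.3  -0.25  0.  ] 40.0 11.0
-0.232 [0.7 1.9 1.6] [ 0.32 -0.01 -0.04] 40.0 11.3
-0.29 [0.7 4.1 5.4] [ 0.42  0.3  -0.12] 40.0 11.5
-0.232 [-0.8  0.7 -1.4] [-0.2  -0.15  0.08] 40.0 11.8
-0.174 [-0.3  1.   0.5] [ 0.22  0.17 -0.07] 40.0 12.0
-0.116 [-0.1  1.4  1.5] [ 0.38  0.29 -0.  ] 40.0 12.3
-0.058 [-0.3  3.1  2.9] [ 0.34  0.37 -0.05] 40.0 12.5
0.0 [-0.9  2.9  3.4] [0.45 0.47 0.01] 40.0 12.8
0.054 [-0.4  0.6  1.7] [0.35 0.31 0.  ] 40.0 13.0
0.108 [-0.3  0.5  1.8] [ 0.21  0.08 -0.02] 40.0 13.3
0.162 [0.4 0.2 0.7] [ 0.17  0.06 -0.05] 40.0 13.5
0.216 [ 0.1 -2.4 -1.6] [-0.37 -0.3  -0.04] 40.0 13.8
0.27 [ 0.8 -7.  -1.7] [-1.07 -0.76 -0.03] 40.0 14.0
0.216 [-0.  -0.2  0.3] [-0.21 -0.2  -0.  ] 40.0 14.3
0.162 [ 0.7 -1.8  1.3] [-0.35 -0.21  0.  ] 40.0 14.5
0.108 [ 0.6 -1.4  0.8] [-0.14 -0.16 -0.01] 40.0 14.8
0.054 [ 0.6 -2.1  1.3] [-0.17 -0.23  0.07] 40.0 15.0
0.0 [-0.2 -1.   1. ] [-0.25 -0.3  -0.01] 40.0 15.3
False [0.59184586 0.01681378 0.07096039] [ 0.48561932 -0.439161   -1.05310732]
```

View pics/w3.png

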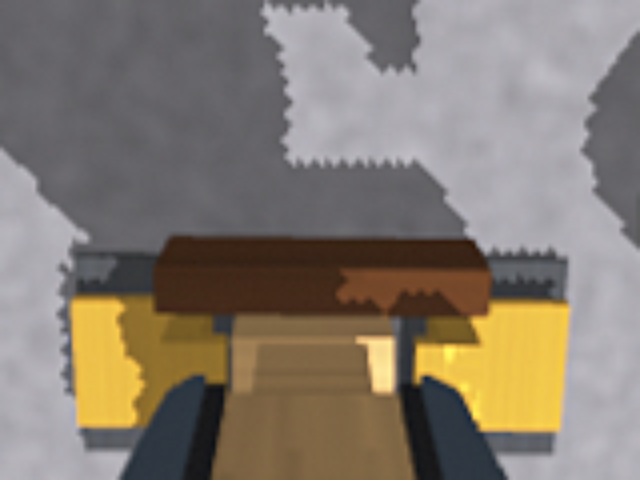

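The block rises 6 mm with only its own weight on the wrist, so it is past the 2.5 mm stop and free. For margin on the −y cheek, I'll put it back, lean it once more, then draw it out.

Run:
```python
from h import *
p,o=pose(0)
print(r.move_straight(p,o,max_speed=.02,guard=15))
lean(0,-.33); lean(-.33,0)
print(r.move_straight(p+[0,0,.006],o,max_speed=.02,guard=15),read_force())
print(r.move_straight(p+[0,0,.054],o,max_speed=.03,guard=15),read_force(),read_ee_pos())
r.wait(.5)
s=vision.snapshot("scene"); cv2.imwrite("pics/s4.png",cv2.resize(s["frame"][150:270,170:330,::-1],None,fx=4.5,fy=4.5,interpolation=cv2.INTER_CUBIC))
print(read_grip_force(),read_gripper_width()*.091,read_t())
```

```text
False
-0.055 [ 0.4 -1.5  0.4] [-0.2  -0.23  0.05] 40.0 16.5
-0.11 [-0.7 -0.3 -0.3] [-0.2  -0.27  0.01] 40.0 16.7
-0.165 [-0.7 -0.4  0. ] [-0.25 -0.21 -0.02] 40.0 17.0
-0.22 [ 0.4 -0.4 -0. ] [-0.28 -0.24 -0.04] 40.0 17.2
-0.275 [-0.3  2.3  2. ] [ 0.36  0.12 -0.08] 40.0 17.5
-0.33 [0.3 4.5 6.2] [ 0.45  0.34 -0.01] 40.0 17.7
-0.275 [-0.3  0.2 -0.5] [-0.22 -0.21 -0.05] 40.0 18.0
-0.22 [-0.5  0.8  0.5] [ 0.24  0.11 -0.06] 40.0 18.2
-0.165 [-0.5  1.7  1.9] [0.38 0.24 0.04] 40.0 18.5
-0.11 [-0.3  1.9  2.4] [ 0.42  0.41 -0.02] 40.0 18.7
-0.055 [-0.9  2.1  3.2] [ 0.41  0.4  -0.  ] 40.0 19.0
0.0 [-0.8  2.1  3.1] [0.41 0.47 0.04] 40.0 19.2
False [-0.44282283 -0.56973145 -0.43552044]
False [-0.15142333  0.3313471  -0.73590082] [0.59247493 0.01621299 0.11878585]
39.99206185340881 0.027891231242911117 21.9917
```

View pics/s4.png

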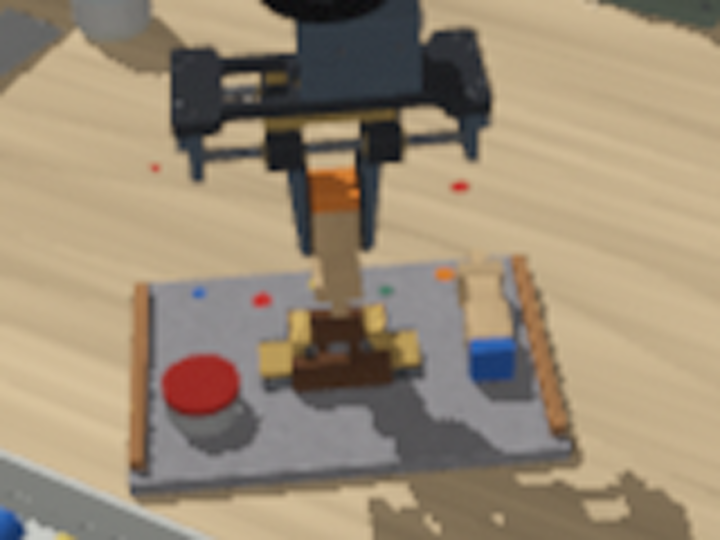

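The block is out, held by the fingers above the pocket and leaning slightly, with its foot near crop px (345,308) and the orange top near (334,172). I'll check height and tilt by numbers.

Run:
```python
from h import *
s=vision.snapshot("scene")
# near (+x) face points: head top corners, orange/wood edge corners, head bottom
P=np.array([[.014,-.014,.095],[.014,.014,.095],[.014,-.014,.083],[.014,.014,.083],[.015,-.015,.026],[.015,.015,.026],[.015,-.015,.012],[.015,.015,.012],[.015,0,0]])
for a in(0,.1,-.1):
  for z in(.066,.058):
    q=R.from_euler('x',-a); W=Rj.apply(q.apply(P-[0,0,.072])+[0,0,.072])+[*J,z]
    print(a,z,np.round((proj(s,W)-[170,150])*4.5).astype(int).tolist())
f=s["frame"]; h=cv2.cvtColor(f,cv2.COLOR_RGB2HSV); m=cv2.inRange(h,(5,170,90),(17,255,255))
m[:, :225]=0;m[:,265:]=0;m[:180]=0;m[205:]=0
ys,xs=np.nonzero(m); print((xs.min()-170)*4.5,(xs.max()+1-170)*4.5,(ys.min()-150)*4.5,(ys.max()+1-150)*4.5)
cv2.imwrite("pics/s5.png",cv2.resize(f[180:235,225:275,::-1],None,fx=10,fy=10,interpolation=cv2.INTER_CUBIC))
```

```text
0 0.066 [[306, 197], [353, 193], [306, 213], [354, 209], [309, 285], [358, 281], [310, 302], [358, 298], [335, 314]]
0 0.058 [[306, 207], [353, 204], [307, 223], [354, 219], [309, 295], [358, 291], [310, 311], [359, 307], [335, 323]]
0.1 0.066 [[310, 195], [357, 195], [308, 211], [355, 211], [301, 284], [350, 283], [300, 301], [349, 300], [323, 315]]
0.1 0.058 [[310, 205], [357, 205], [309, 221], [356, 221], [302, 293], [351, 293], [301, 310], [349, 310], [324, 324]]
-0.1 0.066 [[302, 199], [349, 192], [305, 215], [352, 207], [317, 286], [365, 278], [320, 303], [368, 295], [346, 313]]
-0.1 0.058 [[302, 210], [349, 202], [305, 225], [352, 218], [317, 296], [365, 288], [320, 312], [368, 304], [347, 322]]
306.0 360.0 171.0 211.5
```

View pics/s5.png

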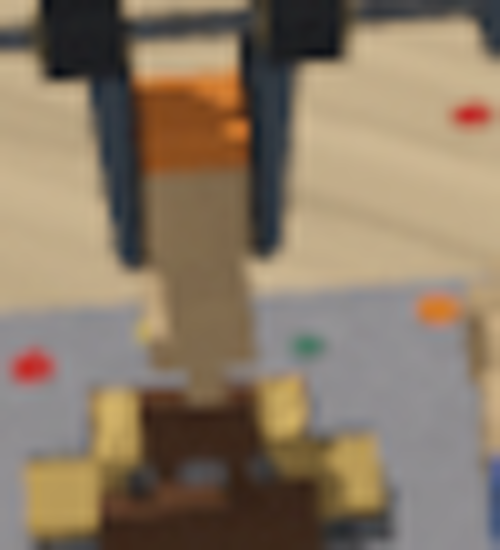

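The zoom shows the foot at about (341,315) and the shoulder bottom at about y 299. That matches the block's underside at z ≈ 66 mm (54 mm above the pocket floor, about 20 mm above the cheeks) with a tilt of about 0.05 rad. The spare and the tack tin have not moved, so I'm handing in.

```bash
python3 -c "
from station import *
print(finish_job(),read_t())"
```

```text
the job is handed in; nothing more can be done
the job is handed in; nothing more can be done
```

I rocked the block free of both cheeks, drew it out and handed the job in, with the block held nearly upright (about 0.05 rad off) above its pocket and roughly 2 cm clear of the brass cheeks; the cheek travel was judged from camera images and pull force, not read directly, and no verdict came back.

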